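# Clamp a sample tube: three clicks of the ratchet lever, held

## Robot

A 6-joint arm with a two-finger parallel gripper is mounted at the origin on a cart in front of the work surface, level with it; the furniture and walls round the work are solid. World frame = base frame: x ahead of the robot, y to its left, z up, the work surface at z = 0. Lengths are in m, angles in rad, forces in N, time in s.
With the tool pointing down it reaches from about 0.25 to 0.725 m from the base axis. Payload 4 kg.
Tool frame: the origin (TCP) lies midway between the tips of the shut fingers; the grasp point (between the pads) lies bot.pinch_z behind it (bot.pinch_z is the distance from the TCP to the grasp point, in m); z points along the fingers, y is the line along which they close (so a half turn about z gives the same grasp; the last joint's range is limited). The gripper opens to 85 mm and grips with 20 to 120 N. Pads are 22 mm wide; open, the fingers measure 114 mm over their backs; the gripper's body (76 mm by 85 mm) begins 54 mm behind the grasp point. The pads swing forward as they close: fully open they stand 13 mm farther back than shut.
Start: joints at [1.11, 0.241, 0.005, 1.335, 0, 1.571], TCP at [0.222, 0.448, 0.231] pointing down, gripper open.
Joint ranges: [-2.72, 2.72], [-1.05, 1.87], [-1.09, 1.28], [-1.99, 2.15], [-1.42, 1.44], [-3.14, 3.14]. Speed limits (rad/s): [2.79, 2.79, 3.14, 3.14, 3.14, 3.14].

## Interface

Orientations are given as a unit quaternion [x, y, z, w].
In Python, from workcell import bot gives the robot as it stands.
- The arm moves only by the shell command python3 jog.py, which reads ROWS from standard input. ROWS is a JSON list of rows, 1 to 10 of them, each written [[rx, ry, rz], [dx, dy, dz], opening]: a rotation vector rx, ry, rz in a scale on which 1.0 is 180 degrees, then dx, dy, dz in normalised numbers (1 is 1 m), then the finger opening in m; each row is the pose to reach, as a shift and turn from the pose commanded when the command began, along the tool's axes at that moment; what a row does not reach only later rows make up. A row lasts 1/8 s, in which the tool goes at most 0.0625 m and 0.188 rad, less where a joint would pass 70% of its speed; a pose out of reach is approached as far as the arm can. The fingers move at their own pace and stop on an object; the grip force is fixed at half the most. Time passes only in rows, so rows that do not move let the fingers close. It prints the time, the measured TCP pose, the force, the opening and the grip force at its end. A shift or turn number past 1, either way, is cut back to 1. Input that does not fit is refused with a message, and nothing moves.
- bot.get_obs(): the state, without advancing time (a new reading comes with each control period).
- bot.camera(name): name is "scene" or "top" or "wrist"; returns the picture (420x560x3 uint8, red, green, blue); there is no depth.
- bot.calibration(name): a dict with "mtx" (3x3 intrinsics, pixels), "R" (3x3) and "t" (3): a world point X has camera coordinates R X + t. Camera axes: x right, y down, z forward; pixel columns grow to the right and rows downward; lengths in m; the calibration is good to about 2 mm. The wrist camera is an equidistant fisheye: a pixel r from the principal point sees the ray r / f radians off the axis. A picture is of the moment at which its call begins: read the wrist's pose just before it. calibration takes no time and is no camera call; for the wrist camera it gives the pose at the moment of the call.
- bot.job_done(): hands the job in; it is judged then, once.
The state is a dict: "clock": time; "joint_pos": joint angles; "joint_vel": joint speeds; "tau": joint torques, N m; "eef_pos": TCP position; "tool_rot": TCP orientation; "ft_force": force on the tool from outside, world axes, zero at the start; "ft_torque": the same for the moment, N m; "grip_width": finger opening in m; "grasp_force": force on a finger pad.
Only numpy, scipy, OpenCV 4.12 (cv2) and the standard library are available. Lean on these libraries where they do the work, as an engineer would, in place of code of your own. Each camera call takes 0.05 s, during which the arm holds its last target. There are 200 camera calls.

## Task

Take the yellow-capped tube out of the red rack, stand it fully down in the well of the blue-based tube clamp and let go of it. Then take the black knob of the clamp's lever and swing it clockwise (seen from above), feeling the ratchet, exactly three clicks and never a fourth, so that the orange jaw pad grips the tube. The lever springs back when released, so the program finishes while holding the knob at the third click; leave the two pink-capped tubes and the timer where they are.

Things in the scene. Friction and masses are not known exactly. Their poses are not given: they have to be found in the camera images.
- yellow_tube: The tube to clamp: round glass, body 12.5 mm in diameter, yellow cap 18 mm in diameter and 21 mm tall, 110 mm long in all, 10 g. Origin at the centre of its underside, z along the tube to the cap (the cap spans 89 to 110 mm). It stands in one of three holes of the red rack, the cap and 44 mm of the tube above the rack.
- pink_tube_a: Pink-capped tube, 108 mm long, cap 18 mm; origin at its underside. Stands in another hole of the rack, 47 to 82 mm from the yellow one. Must stay.
- pink_tube_b: Second pink-capped tube, the same. Must stay.
- red_rack: Red tube rack, 58 (x) x 118 (y) x 66 mm tall, fixed. Origin at the centre of its underside. The three tubes stand 2 mm above the worktop in 16 mm holes at (x, y) = (-12, -41), (12, 0) and (-12, 41) mm of its frame; which is where varies. Along the rack's x axis there is room for fingers on both sides of every cap.
- timer: White lab timer with coloured buttons lying on the worktop, 58 x 66 x 19 mm, loose. Must stay. Origin at the centre of its underside.
- sharps_bin: Yellow drum with a red lid, 155 mm across and 170 mm tall, fixed and always in the same place: an obstacle left of the clamp and behind the rack. Origin at the centre of its underside.
- clamp: Tube clamp, fixed; blue base 135 x 195 x 10 mm. Origin on the lever's pivot axis at the base's underside, z up. In its frame: tube well at (0, -85) mm in an aluminium block 42 mm square, top 56 mm up; fixed jaw behind it at y -93 to -103, 83 mm tall; open orange pad at y -61 to -69, 78 mm tall, 24 wide. Knob at rest about 80 mm to the -x side of the pivot.
- well (a point): Centre of the well's floor, 16 mm above the worktop: the yellow tube's underside comes here. The well is round, 16.5 mm in diameter, 40 mm deep, with a 2 mm chamfer, open at the top; z up.
- pivot (a point): Point on the lever's vertical pivot axis, at the height of the middle of the knob (110 mm above the worktop).
- lever_knob: Black round upright knob at the end of the lever, 20 mm in diameter, 42 mm tall (from 90 to 132 mm above the worktop); origin at the centre of its underside, z up. It spins freely on the lever, so a gripper holding it need not turn.
- knob_mid (a point): Middle of the black knob, 110 mm above the worktop, 85 mm from the pivot axis. It moves on a circle of 85 mm radius about point pivot; the 7 mm thick lever arm lies below it at 63 to 70 mm height.
- lever (a joint): Ratchet lever angle (rad): 0 at rest on its stop, grows clockwise from above. Notches every 0.262 (15 degrees, 22 mm at the knob): the third at 0.785, end stop 1.309. The knob resists all the way: 6 to 8 N just past a notch, falling to 2 to 5 N before the next, then jumping up as the pawl drops in (the click). Springs back to 0 when let go. Three clicks drive the orange pad 16 mm towards the tube.
- jaw_pad: Orange sprung pad of the moving jaw, 24 x 8 x 20 mm, moves along the clamp's -y towards the well; at the third click it presses the tube against the fixed jaw with about 3 N. Origin at its centre, 68 mm above the worktop.

How it is judged:
On the way:
1. the yellow tube stands fully down in the well, let go, while the lever is still at rest (no click yet) (horizontal distance between yellow_tube and well below 0.006 m and z of yellow_tube in the frame of well below 0.006 m and angle between yellow_tube's own z axis and vertical below 0.16 rad and contact force between the fingers and yellow_tube below 0.1 N and value of joint lever below 0.12 rad), for 0.2 s.
At the end, for the whole second after the job is handed in: The yellow tube stands in the well (underside within 6 mm of the well's centre and of its floor, tilted less than 9 degrees), not touched by the fingers, pressed by the orange pad with over 0.5 N; the fingers hold the lever's knob (over 0.5 N) still at the third click, 0.695 to 0.875 rad (horizontal distance between yellow_tube and well below 0.006 m and z of yellow_tube in the frame of well below 0.006 m and angle between yellow_tube's own z axis and vertical below 0.16 rad and contact force between the fingers and yellow_tube below 0.1 N and value of joint lever between 0.695 and 0.875 rad and velocity of joint lever between -0.1 and 0.1 rad/s and contact force between the fingers and lever_knob above 0.5 N and contact force between jaw_pad and yellow_tube above 0.5 N); the arm keeps its last pose, push and grip.
It fails at once if the lever is advanced to a fourth click (value of joint lever above 0.93 rad).
It fails at once if a pink-capped tube is moved by more than 15 mm (distance of any of pink_tube_a, pink_tube_b from where it was at the start of the episode above 0.015 m).
It fails at once if the timer is moved by more than 20 mm (distance of timer from where it was at the start of the episode above 0.02 m).
It also fails if it takes over 58 s, if anything falls off the work surface, if the arm or the gripper's body presses on something with over 40 N, if the wrist force passes 120 N, or if a joint passes its speed limit or range.

## Working session

There is one attempt and no reset: what is moved stays moved. The work goes in short steps, Python scripts to look and compute and a shell command to move; the robot and the scene stay as the last step left them, time stands still between calls to the robot, and variables do not carry over. Pictures are saved under pics/ and viewed, at most 10 in all, crops included, and the job is handed in when it is done.

```bash
ls; mkdir -p pics; python3 - <<'E'
from workcell import bot
import cv2,numpy as np
o=bot.get_obs();print(o['clock'],o['eef_pos'],o['tool_rot'],o['grip_width'],bot.pinch_z)
for n in("top","scene"):
    im=bot.camera(n);cv2.imwrite(f'pics/{n}0.png',cv2.cvtColor(im,cv2.COLOR_RGB2BGR))
    c=bot.calibration(n);print(n,c)
E
```

```text
jog.py
pics
workcell.py
0.0 [0.22205573 0.44727966 0.23040927] [ 2.28356400e-01  9.73577038e-01 -1.02934160e-03 -2.16588055e-04] 0.08546159001972604 0.0187
top {'mtx': array([[502.00370249,   0.        , 282.81440553],
       [  0.        , 502.00370249, 200.82786753],
       [  0.        ,   0.        ,   1.        ]]), 'R': array([[-0.00227677, -0.99999531,  0.00205092],
       [-0.99828234,  0.0021528 , -0.05854693],
       [ 0.05854224, -0.0021807 , -0.99828255]]), 't': array([0.14013108, 0.52655736, 1.07715724])}
scene {'mtx': array([[488.45958395,   0.        , 274.60807485],
       [  0.        , 488.45958395, 204.30998703],
       [  0.        ,   0.        ,   1.        ]]), 'R': array([[-0.44878576, -0.89356423,  0.01158927],
       [-0.60532305,  0.29442743, -0.7395245 ],
       [ 0.65740044, -0.33890332, -0.67302986]]), 't': array([0.34280629, 0.34077207, 0.66728183])}
```

View pics/top0.png

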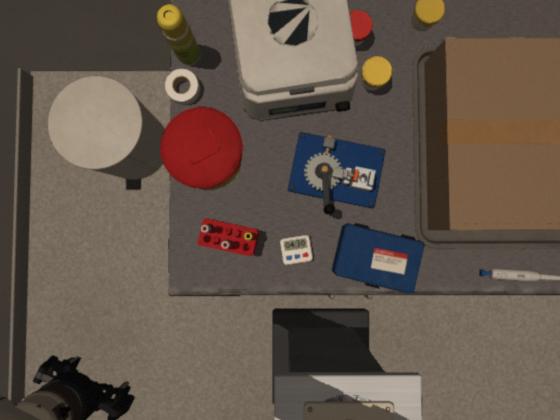

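View pics/scene0.png

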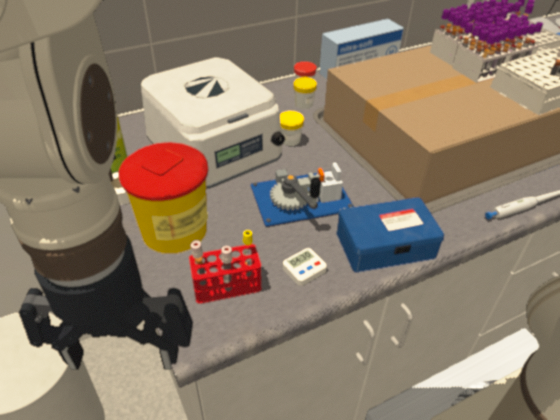

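The top view shows the yellow cap near (248,236), the pink caps near (206,228) and (225,245), the pivot near (324,171), the knob near (329,208) and the well block near (365,178). I'll enlarge this area to get exact pixels.

```bash
python3 - <<'E'
import cv2
im=cv2.imread('pics/top0.png')[125:270,190:400]
cv2.imwrite('pics/topz.png',cv2.resize(im,None,fx=3.8,fy=3.8,interpolation=cv2.INTER_CUBIC))
im=cv2.imread('pics/scene0.png')[150:310,180:370]
cv2.imwrite('pics/scenez.png',cv2.resize(im,None,fx=3.7,fy=3.7,interpolation=cv2.INTER_CUBIC))
E
```

```text
(no output)
```

View pics/topz.png

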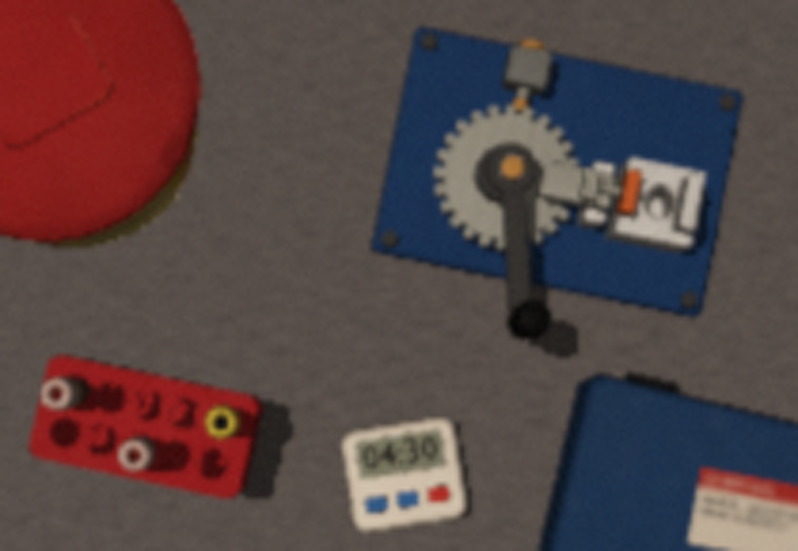

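View pics/scenez.png

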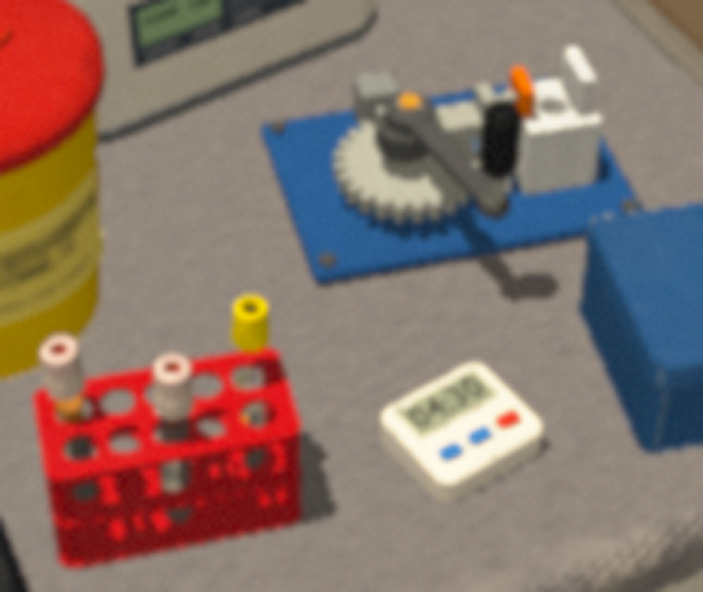

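```bash
cat > h.py <<'E'
import numpy as np
from workcell import bot
def ray(name,u,v,z):
    c=bot.calibration(name);d=c['R'].T@np.linalg.solve(c['mtx'],[u,v,1.]);o=-c['R'].T@c['t']
    return o+d*(z-o[2])/d[2]
def proj(name,X):
    c=bot.calibration(name);p=c['mtx']@(c['R']@np.array(X)+c['t']);return p[:2]/p[2]
tz=lambda x,y,z:ray('top',(x+.5)/3.8-.5+190,(y+.5)/3.8-.5+125,z)
sz=lambda x,y,z:ray('scene',(x+.5)/3.7-.5+180,(y+.5)/3.7-.5+150,z)
E
python3 - <<'E'
from h import *
np.set_printoptions(precision=4,suppress=True)
Y=tz(221,423,.112);A=tz(57,393,.11);B=tz(135,455,.11);K=tz(529,320,.132)
for n,p in dict(Y=Y,A=A,B=B,K=K,Ys=sz(251,305,.112),As=sz(60,347,.11),Bs=sz(172,367,.11),Ks=sz(503,112,.132),W=tz(658,202,.056),Ws=sz(553,104,.056)).items():print(n,p)
C=np.array([tz(*q,.01) for q in((417,28),(742,93),(699,316),(372,250))]);print(C,np.linalg.norm(C-np.roll(C,-1,0),axis=1))
print(np.linalg.norm(Y-A),np.linalg.norm(Y-B),np.linalg.norm(A-B))
d=(C[1]+C[2]-C[0]-C[3]);a=np.arctan2(d[1],d[0]);print('clamp -y dir',np.degrees(a))
ey=-d/np.linalg.norm(d);ex=np.array([ey[1],-ey[0],0]);
W=tz(658,202,.056)
print('ex',ex,'pivot from well',W+ey*.085,'knob rel',[(K-(W+ey*.085))@ex,(K-(W+ey*.085))@ey])
for z in(.08,.1):print(tz(512,167,z))
T=[tz(*q,.019) for q in((343,433),(455,420),(466,513),(356,530))];print(T)
o=bot.get_obs();print(o['joint_pos'])
E
```

```text
Y [0.4519 0.2085 0.112 ]
A [0.4676 0.2941 0.11  ]
B [0.4353 0.2533 0.11  ]
K [0.5042 0.0499 0.132 ]
Ys [0.4512 0.2093 0.112 ]
As [0.4663 0.2952 0.11  ]
Bs [0.4335 0.2553 0.11  ]
Ks [0.4998 0.0508 0.132 ]
W [ 0.5726 -0.0291  0.056 ]
Ws [ 0.5715 -0.0294  0.056 ]
[[ 0.6791  0.1021  0.01  ]
 [ 0.6407 -0.086   0.01  ]
 [ 0.5115 -0.0594  0.01  ]
 [ 0.55    0.1286  0.01  ]] [0.192  0.1319 0.1919 0.1318]
0.08707693340362024 0.04782362028133606 0.05201988824547051
clamp -y dir -101.54805484660938
ex [ 0.9798 -0.2002  0.    ] pivot from well [0.5896 0.0542 0.056 ] knob rel [np.float64(-0.08279629189108019), np.float64(-0.021302419501926365)]
[0.5893 0.0536 0.08  ]
[0.5868 0.0553 0.1   ]
[array([0.445 , 0.1455, 0.019 ]), array([0.4522, 0.0818, 0.019 ]), array([0.3996, 0.0758, 0.019 ]), array([0.3902, 0.1382, 0.019 ])]
[1.11   0.2414 0.0038 1.3352 0.     1.5708]
```

The two cameras agree to 1–2 mm, and the sizes match: the base is 192 x 132 mm and the knob radius is 85 mm. Next I'll compute the tool-frame shift to above the yellow tube.

```bash
cat >> h.py <<'E'
from scipy.spatial.transform import Rotation as Ro
def delta(target,yaw_y=None):
    """shift to world target in tool axes; rz to bring tool y to world heading yaw_y (deg)"""
    o=bot.get_obs();R=Ro.from_quat(o['tool_rot']).as_matrix()
    s='pos %s shift %s'%(np.round(o['eef_pos'],4),np.round(R.T@(np.array(target)-o['eef_pos']),4))
    if yaw_y is not None:
        e=np.arctan2(R[1,1],R[0,1])-np.radians(yaw_y);e=(e+np.pi/2)%np.pi-np.pi/2;s+=' rz %.4f'%e
        h=np.radians(yaw_y);Rt=np.column_stack([[np.sin(h),-np.cos(h),0],[np.cos(h),np.sin(h),0],[0,0,-1]])
        if Rt[:,1]@R[:,1]<0: Rt[:,:2]*=-1
        s+=' rotvec %s'%np.round(Ro.from_matrix(R.T@Rt).as_rotvec(),4)
    print(s,'F',np.round(o['ft_force'],2),'w',round(o['grip_width'],4),'g',round(o['grasp_force'],1),'t',round(o['clock'],2))
E
python3 -c "
from h import *
a=tz(50,357,.066);b=tz(262,398,.066);d=b-a;print(np.linalg.norm(d),np.degrees(np.arctan2(*d[1::-1])))
delta([.4516,.2089,.19],-11.5)
delta([.4516,.2089,.19],-11.5+90)"
```

```text
0.11766740659180584 -101.05391523522938Traceback (most recent call last):
  File "<string>", line 4, in <module>
    delta([.4516,.2089,.19],-11.5)
    ~~~~~^^^^^^^^^^^^^^^^^^^^^^^^^
  File "h.py", line 19, in delta
    s+=' rotvec %s'%np.round(Ro.from_matrix(R.T@Rt).as_rotvec(),4)
                             ~~~~~~~~~~~~~~^^^^^^^^
  File "scipy/spatial/transform/_rotation.pyx", line 1143, in scipy.spatial.transform._rotation.Rotation.from_matrix
ValueError: Non-positive determinant (left-handed or null coordinate frame) in rotation matrix 0: [[-2.57197740e-01 -9.66358796e-01 -1.84048638e-05]
 [-9.66357017e-01  2.57197230e-01  1.92375218e-03]
 [ 1.85430116e-03 -5.12570382e-04  9.99998149e-01]].
```

```bash
sed -i 's/\[\[np.sin(h),-np.cos(h),0\]/[[-np.sin(h),np.cos(h),0]/' h.py; python3 -c "
from h import *
delta([.4516,.2089,.19],-11.3)"
```

```text
pos [0.2221 0.4473 0.2305] shift [-0.3116 -0.1114  0.0407] rz 1.3072 rotvec [-1.7000e-03  1.2000e-03  1.3072e+00] F [ 0.33  0.33 -0.41] w 0.0853 g 0.0 t 0.1
```

The rows are not in the units I measure in: turns go in shares of 180 degrees. I convert before sending: 1.3072 rad / 3.1416 = 0.4161.

```bash
echo '[[[0,0,0.0595],[-0.045,-0.016,0.006],0.085],[[0,0,0.119],[-0.09,-0.032,0.012],0.085],[[0,0,0.1783],[-0.135,-0.048,0.018],0.085],[[0,0,0.2378],[-0.18,-0.064,0.024],0.085],[[0,0,0.2973],[-0.225,-0.08,0.03],0.085],[[0,0,0.3565],[-0.27,-0.096,0.036],0.085],[[-0.0005,0.0004,0.4161],[-0.3116,-0.1114,0.0407],0.085],[[-0.0005,0.0004,0.4161],[-0.3116,-0.1114,0.0407],0.085],[[-0.0005,0.0004,0.4161],[-0.3116,-0.1114,0.0407],0.085]]' | python3 jog.py
python3 - <<'E'
from h import *
import cv2
delta([.4516,.2089,.0845],-11.3)
cv2.imwrite('pics/w1.png',cv2.cvtColor(bot.camera('wrist'),cv2.COLOR_RGB2BGR))
E
```

```text
clock: 1.23
eef_pos: [0.4514, 0.2095, 0.1902]
tool_rot: [0.773, 0.634, 0.0, -0.001]
ft_force: [-0.5, 0.3, -0.2]
grip_width: 0.085
grasp_force: 0.0
pos [0.4514 0.2095 0.1902] shift [-0.0007  0.0004  0.1057] rz 0.0006 rotvec [-0.0007 -0.0015  0.0006] F [-0.55  0.33 -0.19] w 0.085 g 0.0 t 1.23
```

View pics/w1.png

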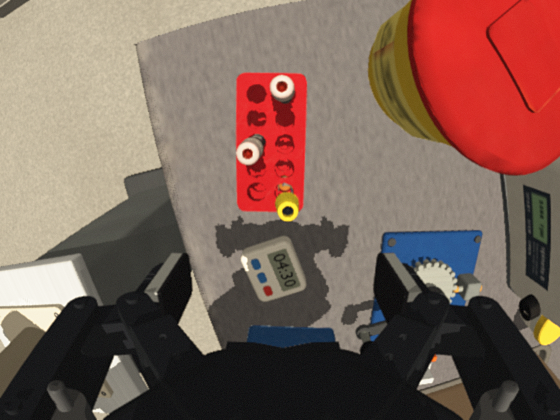

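The wrist view shows the yellow cap at (288,211), centred between the fingers (about 180 and 390), with no pink cap in their path. I'll descend and grip.

```bash
echo '[[[0,0,0],[0,0,0.04],0.085],[[0,0,0],[-0.0007,0.0004,0.075],0.085],[[0,0,0],[-0.0007,0.0004,0.1057],0.085],[[0,0,0],[-0.0007,0.0004,0.1057],0.085],[[0,0,0],[-0.0007,0.0004,0.1057],0.0],[[0,0,0],[-0.0007,0.0004,0.1057],0.0],[[0,0,0],[-0.0007,0.0004,0.1057],0.0],[[0,0,0],[-0.0007,0.0004,0.1057],0.0],[[0,0,0],[-0.0007,0.0004,0.1057],0.0]]' | python3 jog.py
```

```text
clock: 2.4
eef_pos: [0.4527, 0.2091, 0.0855]
tool_rot: [0.773, 0.634, 0.002, -0.0]
ft_force: [-0.5, 0.5, 2.2]
grip_width: 0.0146
grasp_force: 58.5
```

```bash
echo '[[[0,0,0],[0,0,-0.03],0],[[0,0,0],[0,0,-0.07],0],[[0,0,0],[0,0,-0.11],0],[[0,0,0],[0,0,-0.15],0],[[0,0,0],[0,0,-0.18],0],[[0,0,0],[0,0,-0.18],0],[[0,0,0],[0,0,-0.18],0]]' | python3 jog.py
python3 - <<'E'
from h import *
import cv2
delta([.572,-.0293,.265],-11.4)
ims=[]
o=bot.get_obs();x,y,z=o['eef_pos']
for n in('top','scene','wrist'):
    im=cv2.cvtColor(bot.camera(n),cv2.COLOR_RGB2BGR);cv2.imwrite(f'pics/{n}2.png',im)
    if n!='wrist':
        u,v=proj(n,[x,y,z-.03]).astype(int);print(n,u,v)
        ims.append(cv2.resize(im[max(v-60,0):v+60,u-50:u+50],(400,480),interpolation=cv2.INTER_CUBIC))
cv2.imwrite('pics/c2.png',np.hstack(ims))
E
```

```text
clock: 3.28
eef_pos: [0.4516, 0.2083, 0.2638]
tool_rot: [0.773, 0.634, 0.0, -0.001]
ft_force: [-0.6, 0.2, 0.2]
grip_width: 0.0151
grasp_force: 58.9
pos [0.4516 0.2083 0.2638] shift [-0.2094  0.1647 -0.0015] rz 0.0017 rotvec [-0.0008 -0.0009  0.0017] F [-0.59  0.22  0.17] w 0.0151 g 58.9 t 3.27
top 243 236
scene 245 175
```

View pics/c2.png

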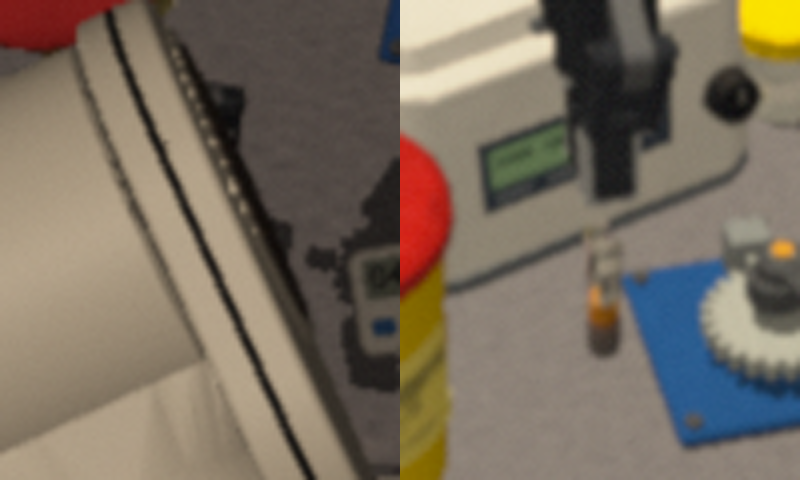

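The tube hangs in the gripper, close to vertical, with its underside at about (246,204) in the scene image. I'll carry it to above the well.

To row units: 0.0017 rad / 3.1416 = 0.0005.

```bash
python3 -c "
from h import *
print(proj('scene',[.4516,.2083,.1803]),proj('scene',[.4616,.2083,.1803]),proj('scene',[.4516,.2183,.1803]))"
echo '[[[0,0,0],[-0.03,0.024,0],0],[[0,0,0],[-0.07,0.055,0],0],[[0,0,0],[-0.11,0.087,0],0],[[0,0,0],[-0.15,0.118,0],0],[[0,0,0],[-0.185,0.146,0],0],[[-0.0003,-0.0003,0.0005],[-0.2094,0.1647,-0.001],0],[[-0.0003,-0.0003,0.0005],[-0.2094,0.1647,-0.001],0],[[-0.0003,-0.0003,0.0005],[-0.2094,0.1647,-0.001],0]]' | python3 jog.py
python3 - <<'E'
from h import *
import cv2
delta([.572,-.0293,.175],-11.4)
o=bot.get_obs();x,y,z=o['eef_pos']
ims=[]
for n in('wrist','scene'):
    im=cv2.cvtColor(bot.camera(n),cv2.COLOR_RGB2BGR);cv2.imwrite(f'pics/{n}3.png',im)
    if n=='scene':
        u,v=np.round(proj(n,[x,y,z-.11])).astype(int);print(n,u,v)
        ims.append(cv2.resize(im[v-60:v+60,u-45:u+45],(360,480),interpolation=cv2.INTER_CUBIC))
    else: ims.append(cv2.resize(im[:,:],(440,330)))
ims[0]=cv2.copyMakeBorder(ims[0],0,150,0,0,cv2.BORDER_CONSTANT)
cv2.imwrite('pics/c3.png',np.hstack(ims))
E
```

```text
[246.83638493 201.40103842] [244.25603885 197.62902217] [241.03692839 203.25878728]
clock: 4.42
eef_pos: [0.5719, -0.0286, 0.2646]
tool_rot: [0.774, 0.633, 0.0, -0.001]
ft_force: [-0.1, 0.8, 0.3]
grip_width: 0.0149
grasp_force: 58.9
pos [ 0.5719 -0.0286  0.2646] shift [-0.0008  0.0003  0.0896] rz 0.0002 rotvec [-0.0008 -0.0011  0.0002] F [-0.05  0.8   0.34] w 0.0149 g 58.9 t 4.42
scene 333 138
```

View pics/c3.png

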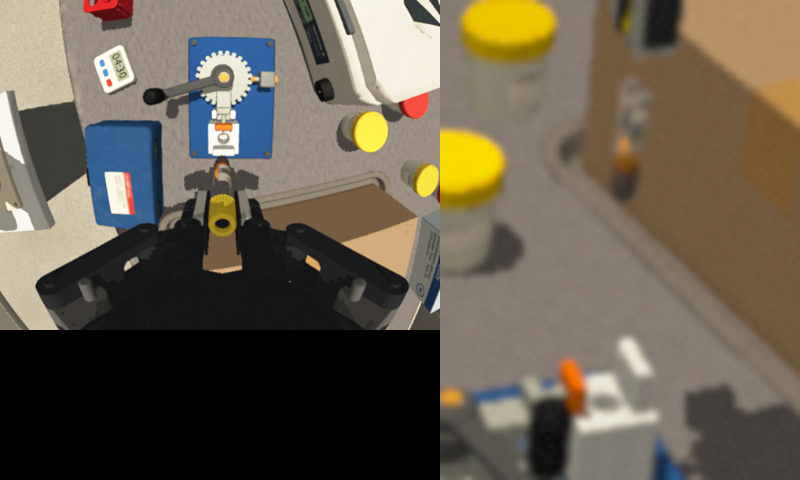

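The wrist view shows the well at (224,137) in the shrunken image, and the tube is straight in the fingers. I'll check the well and the tube bottom with the wrist calibration.

```bash
cat >> h.py <<'E'
def wray(u,v,z):
    c=bot.calibration('wrist');m=c['mtx'];d=np.array([(u-m[0,2])/m[0,0],(v-m[1,2])/m[1,1]]);r=np.linalg.norm(d)
    d=np.array([*(d/r*np.sin(r)),np.cos(r)]);d=c['R'].T@d;o=-c['R'].T@c['t'];return o+d*(z-o[2])/d[2]
E
python3 - <<'E'
from h import *
import cv2
k=560/440
print('well',wray(224*k,137*k,.056),'cap top',wray(223*k,223*k,.2915),'tubebottom',wray(221*k,158*k,.181))
print('pivot',wray(224*k,77*k,.08))
print('knob top',wray(153*k,96*k,.132))
im=cv2.imread('pics/wrist3.png');cv2.imwrite('pics/w3z.png',cv2.resize(im[145:295,235:335],(520,780)[:2] and (400,600),interpolation=cv2.INTER_CUBIC))
E
```

```text
well [ 0.57522936 -0.02780459  0.056     ] cap top [ 0.57311658 -0.02585733  0.2915    ] tubebottom [ 0.57248511 -0.02210989  0.181     ]
pivot [0.59108616 0.05295774 0.08      ]
knob top [0.51070151 0.04778337 0.132     ]
```

View pics/w3z.png

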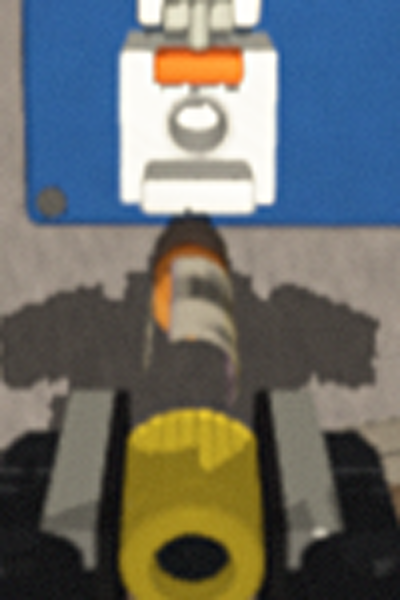

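```bash
python3 - <<'E'
from h import *
np.set_printoptions(precision=4,suppress=True)
ex=np.array([.980,-.199,0]);ey=np.array([.199,.980,0]);t=bot.get_obs()['eef_pos']
def s(n,p):d=p-t;print(n,p,'ex %.4f ey %.4f'%(d@ex,d@ey))
s('well',wray(284.5,176.3,.056));s('well top/scene',np.array([.572,-.0292,0]))
s('cap',wray(283,284,.2915));s('far rim',wray(282.5,198.5,.181));s('midtube',wray(283.5,233,.225))
print(bot.calibration('wrist')['mtx'])
E
```

```text
well [ 0.5742 -0.0298  0.056 ] ex 0.0025 ey -0.0014
well top/scene [ 0.572  -0.0292  0.    ] ex 0.0002 ey -0.0012
cap [ 0.5728 -0.0259  0.2915] ex 0.0003 ey 0.0022
far rim [ 0.5737 -0.0204  0.181 ] ex 0.0002 ey 0.0078
midtube [ 0.5725 -0.0296  0.225 ] ex 0.0008 ey -0.0015
[[325.1923   0.     282.4682]
 [  0.     325.1923 202.0647]
 [  0.       0.       1.    ]]
```

```bash
echo '[[[0,0,0],[-0.002,0.0008,0.03],0],[[0,0,0],[-0.002,0.0008,0.06],0],[[0,0,0],[-0.002,0.0008,0.09],0],[[0,0,0],[-0.002,0.0008,0.11],0],[[0,0,0],[-0.002,0.0008,0.118],0],[[0,0,0],[-0.002,0.0008,0.124],0],[[0,0,0],[-0.002,0.0008,0.13],0],[[0,0,0],[-0.002,0.0008,0.13],0]]' | python3 jog.py; python3 -c "
from h import *
delta([.572,-.0293,.1])"
```

```text
clock: 5.52
eef_pos: [0.5732, -0.031, 0.1357]
tool_rot: [0.774, 0.633, 0.001, 0.0]
ft_force: [0.4, 0.7, 1.0]
grip_width: 0.0147
grasp_force: 58.9
pos [ 0.5732 -0.031   0.1357] shift [ 0.0014 -0.0015  0.0357] F [0.39 0.69 0.96] w 0.0147 g 58.9 t 5.53
```

```bash
echo '[[[0,0,0],[0,0,0.006],0],[[0,0,0],[0,0,0.012],0],[[0,0,0],[0,0,0.018],0],[[0,0,0],[0,0,0.024],0],[[0,0,0],[0,0,0.029],0],[[0,0,0],[0,0,0.032],0],[[0,0,0],[0,0,0.032],0]]' | python3 jog.py
```

```text
clock: 6.4
eef_pos: [0.573, -0.031, 0.1033]
tool_rot: [0.774, 0.633, 0.001, 0.0]
ft_force: [0.6, -1.1, -0.1]
grip_width: 0.0145
grasp_force: 58.9
```

```bash
echo '[[[0,0,0],[0,0,0.0015],0],[[0,0,0],[0,0,0.003],0],[[0,0,0],[0,0,0.0035],0],[[0,0,0],[0,0,0.0035],0]]' | python3 jog.py
```

```text
clock: 6.9
eef_pos: [0.5732, -0.031, 0.1001]
tool_rot: [0.774, 0.633, 0.001, 0.0]
ft_force: [0.2, -0.1, -0.1]
grip_width: 0.0148
grasp_force: 58.9
```

Release the tube, let it settle, then raise slightly clear of the cap.

```bash
echo '[[[0,0,0],[0,0,0],0.03],[[0,0,0],[0,0,0],0.06],[[0,0,0],[0,0,0],0.085],[[0,0,0],[0,0,0],0.085],[[0,0,0],[0,0,0],0.085],[[0,0,0],[0,0,-0.02],0.085],[[0,0,0],[0,0,-0.06],0.085],[[0,0,0],[0,0,-0.1],0.085],[[0,0,0],[0,0,-0.12],0.085],[[0,0,0],[0,0,-0.12],0.085]]' | python3 jog.py
python3 - <<'E'
from h import *
import cv2
delta([.572,-.0293,.175],-11.4)
ims=[]
for n in('wrist','scene','top'):
    im=cv2.cvtColor(bot.camera(n),cv2.COLOR_RGB2BGR);cv2.imwrite(f'pics/{n}4.png',im)
    if n=='scene': ims.append(cv2.resize(im[130:240,240:350],(400,400),interpolation=cv2.INTER_CUBIC))
    if n=='wrist': ims.append(cv2.resize(im[40:220,150:350],(400,360),interpolation=cv2.INTER_CUBIC))
ims[0]=cv2.copyMakeBorder(ims[0],0,40,0,0,cv2.BORDER_CONSTANT)
cv2.imwrite('pics/c4.png',np.hstack(ims))
E
```

```text
clock: 8.15
eef_pos: [0.5743, -0.0312, 0.2221]
tool_rot: [0.774, 0.633, 0.002, 0.002]
ft_force: [-0.8, 0.7, -0.2]
grip_width: 0.085
grasp_force: 0.0
pos [ 0.5743 -0.0312  0.2221] shift [ 0.0013 -0.0029  0.0471] rz 0.0000 rotvec [ 0.0058 -0.0016  0.    ] F [-0.82  0.7  -0.21] w 0.085 g 0.0 t 8.15
```

View pics/c4.png

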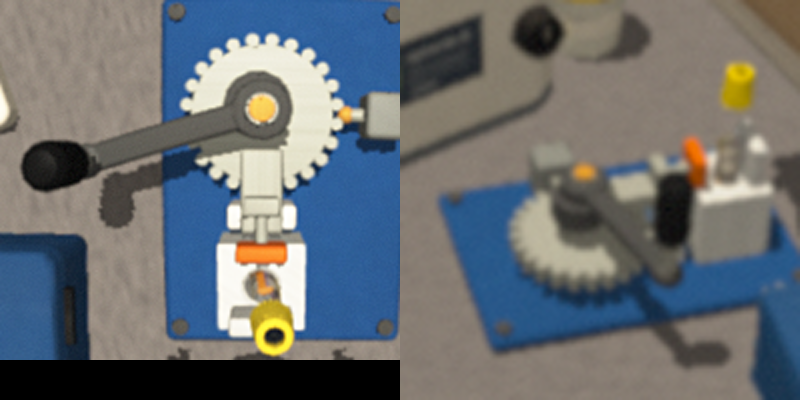

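The tube is upright in the well and the pad is still open. I'll check the cap height and work out the knob and pivot.

```bash
python3 - <<'E'
from h import *
np.set_printoptions(precision=4,suppress=True)
print('cap top seen 333.8,149.2; exp',proj('scene',[.573,-.03,.126]),'if 8mm high',proj('scene',[.573,-.03,.134]))
print('knob',wray(171,122.5,.132),'pivot',wray(281,94,.08),wray(281,94,.09),'well',wray(281,183,.056))
# knob base shaft: scene/top
print('knob top-cam',tz(529,320,.132),'scene',sz(503,112,.132))
P=np.array([.5893,.0540]);
for K in([.5042,.0499],[.4998,.0508]):
  d=np.array(K)-P;print(np.linalg.norm(d),np.degrees(np.arctan2(d[1],d[0])))
delta([.5030,.0502,.215],70)
print(bot.get_obs()['joint_pos'])
E
```

```text
cap top seen 333.8,149.2; exp [332.0132 149.8418] if 8mm high [332.3808 146.5397]
knob [0.506  0.0478 0.132 ] pivot [0.5878 0.0522 0.08  ] [0.5877 0.0516 0.09  ] well [ 0.5712 -0.0293  0.056 ]
knob top-cam [0.5042 0.0499 0.132 ] scene [0.4998 0.0508 0.132 ]
0.08519870891040551 -177.2417016380944
0.08955718843286675 -177.95230808294912
pos [ 0.5722 -0.0311  0.2186] shift [ 0.066  -0.0839  0.0037] rz -1.4207 rotvec [-0.0005 -0.0012 -1.4207] F [ 0.83 -0.18  0.16] w 0.085 g 0.0 t 8.3
[-0.0546  0.3929  0.1851  1.364   0.0007  1.7151]
```

To row units: -1.42 rad / 3.1416 = -0.452.

```bash
echo '[[[0,0,-0.0595],[0,-0.015,0],0.085],[[0,0,-0.119],[0.015,-0.03,0],0.085],[[0,0,-0.1783],[0.03,-0.045,0],0.085],[[0,0,-0.2378],[0.045,-0.06,0],0.085],[[0,0,-0.2973],[0.055,-0.075,0],0.06],[[0,0,-0.3565],[0.066,-0.0839,0],0.06],[[0,0,-0.416],[0.066,-0.0839,0],0.06],[[0,0,-0.452],[0.066,-0.0839,0],0.06],[[0,0,-0.452],[0.066,-0.0839,0],0.06]]' | python3 jog.py
python3 - <<'E'
from h import *
import cv2
delta([.504,.0495,.093],70)
im=cv2.cvtColor(bot.camera('wrist'),cv2.COLOR_RGB2BGR)
cv2.imwrite('pics/w5.png',im)
E
```

```text
clock: 9.43
eef_pos: [0.5029, 0.0502, 0.2186]
tool_rot: [0.175, 0.985, 0.0, -0.001]
ft_force: [0.4, 0.2, 0.3]
grip_width: 0.0597
grasp_force: 0.0
pos [0.5029 0.0502 0.2186] shift [-0.0014 -0.0002  0.1256] rz -0.0019 rotvec [-0.0001 -0.0014 -0.0019] F [0.45 0.17 0.33] w 0.0597 g 0.0 t 9.43
```

View pics/w5.png

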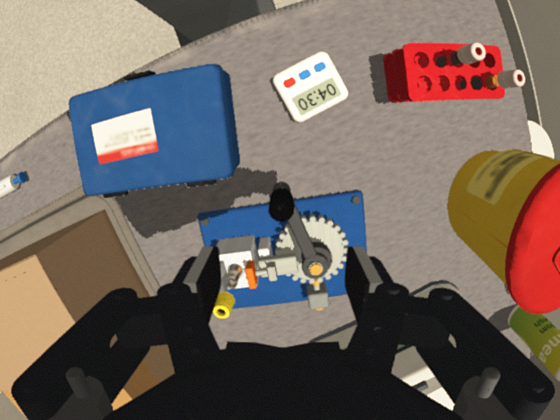

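```bash
python3 -c "
from h import *
print(wray(281,208,.132))"
echo '[[[0,0,0],[-0.001,0,0.04],0.06],[[0,0,0],[-0.001,0,0.08],0.06],[[0,0,0],[-0.001,0,0.11],0.06],[[0,0,0],[-0.001,0,0.1255],0.06],[[0,0,0],[-0.001,0,0.1255],0.06]]' | python3 jog.py
```

```text
[0.50280187 0.04890798 0.132     ]
clock: 10.1
eef_pos: [0.5033, 0.0497, 0.0927]
tool_rot: [0.175, 0.985, -0.0, -0.001]
ft_force: [0.4, -0.3, 0.6]
grip_width: 0.0597
grasp_force: 0.0
```

```bash
echo '[[[0,0,0],[0,0,0],0.03],[[0,0,0],[0,0,0],0],[[0,0,0],[0,0,0],0],[[0,0,0],[0,0,0],0],[[0,0,0],[0,0,0],0],[[0,0,0],[0,0,0],0]]' | python3 jog.py
python3 - <<'E'
from h import *
delta([.5033,.0497,.0927],70)
o=bot.get_obs();p=o['eef_pos'];R=Ro.from_quat(o['tool_rot']).as_matrix()
P=np.array([.5893,.0537]);r=p[:2]-P;print(r,np.linalg.norm(r))
# knob offset from tool is constant: rotate the true radius vector (85mm, direction of r) clockwise
r=r/np.linalg.norm(r)*.085
for a in (.1,.2,.262,.3,.4,.5,.55,.6,.7,.75,.785,.82):
    c,s=np.cos(-a),np.sin(-a);d=np.array([c*r[0]-s*r[1]-r[0],s*r[0]+c*r[1]-r[1],0]);print(a,np.round(R.T@d,4))
E
```

```text
clock: 10.85
eef_pos: [0.5055, 0.0485, 0.0958]
tool_rot: [0.175, 0.985, -0.001, 0.002]
ft_force: [-1.4, -4.6, 4.5]
grip_width: 0.0183
grasp_force: 58.5
pos [0.5055 0.0485 0.0958] shift [0.0025 0.0004 0.0031] rz -0.0019 rotvec [-0.0009  0.0039 -0.0019] F [-1.45 -4.58  4.46] w 0.0183 g 58.5 t 10.85
[-0.08382847 -0.00517208] 0.08398787657528024
0.1 [ 0.003   0.0079 -0.    ]
0.2 [ 0.0052  0.0161 -0.    ]
0.262 [ 0.0062  0.0213 -0.    ]
0.3 [ 0.0066  0.0245 -0.    ]
0.4 [ 0.0071  0.033  -0.0001]
0.5 [ 0.0068  0.0415 -0.0001]
0.55 [ 0.0063  0.0457 -0.0001]
0.6 [ 0.0056  0.0499 -0.0001]
0.7 [ 0.0036  0.0582 -0.0001]
0.75 [ 0.0023  0.0622 -0.0001]
0.785 [ 0.0013  0.065  -0.0001]
0.82 [ 0.0002  0.0678 -0.0001]
```

```bash
cat >> h.py <<'E'
def lev():
    o=bot.get_obs();p=o['eef_pos'][:2]-[.5893,.0537];r0=np.array([-.08383,-.00517])
    a=(np.arctan2(r0[1],r0[0])-np.arctan2(p[1],p[0])+np.pi)%(2*np.pi)-np.pi
    t=np.array([p[1],-p[0]])/np.linalg.norm(p)
    f=o['ft_force'];print('lever %.3f r %.4f Ftan %.2f Frad %.2f Fz %.2f g %.1f w %.4f t %.2f'%(a,np.linalg.norm(p),f[:2]@t,f[:2]@p/np.linalg.norm(p),f[2],o['grasp_force'],o['grip_width'],o['clock']))
E
L='import h;h.lev()'
python3 -c "$L"; echo '[[[0,0,0],[0.0015,0.004,0],0],[[0,0,0],[0.003,0.0079,0],0],[[0,0,0],[0.003,0.0079,0],0]]' | python3 jog.py >/dev/null; python3 -c "$L"
echo '[[[0,0,0],[0.0011,0.004,0],0],[[0,0,0],[0.0022,0.0082,0],0],[[0,0,0],[0.0022,0.0082,0],0]]' | python3 jog.py>/dev/null; python3 -c "$L"
```

```text
lever -0.000 r 0.0840 Ftan -4.48 Frad 1.73 Fz 4.46 g 58.5 w 0.0183 t 10.85
lever 0.103 r 0.0840 Ftan -4.23 Frad 1.58 Fz 4.41 g 58.8 w 0.0183 t 11.22
lever 0.220 r 0.0840 Ftan -2.75 Frad -0.51 Fz 6.37 g 59.0 w 0.0183 t 11.60
```

```bash
L='import h;h.lev()'
echo '[[[0,0,0],[0.0005,0.0024,0],0],[[0,0,0],[0.0005,0.0024,0],0]]' | python3 jog.py >/dev/null; python3 -c "$L"
echo '[[[0,0,0],[0.0004,0.0024,0],0],[[0,0,0],[0.0004,0.0024,0],0]]' | python3 jog.py >/dev/null; python3 -c "$L"
echo '[[[0,0,0],[0.0004,0.0024,0],0],[[0,0,0],[0.0004,0.0024,0],0]]' | python3 jog.py >/dev/null; python3 -c "$L"
echo '[[[0,0,0],[0.0003,0.004,0],0],[[0,0,0],[0.0003,0.004,0],0]]' | python3 jog.py >/dev/null; python3 -c "$L"
echo '[[[0,0,0],[0.0002,0.004,0],0],[[0,0,0],[0.0002,0.004,0],0]]' | python3 jog.py >/dev/null; python3 -c "$L"
```

```text
lever 0.249 r 0.0839 Ftan -2.69 Frad -0.58 Fz 6.24 g 58.9 w 0.0182 t 11.85
lever 0.267 r 0.0839 Ftan -4.97 Frad 0.76 Fz 7.68 g 59.0 w 0.0181 t 12.10
lever 0.281 r 0.0839 Ftan -8.33 Frad -0.28 Fz 6.80 g 59.1 w 0.0181 t 12.35
lever 0.337 r 0.0839 Ftan -6.53 Frad -1.56 Fz 6.67 g 59.1 w 0.0182 t 12.60
lever 0.391 r 0.0839 Ftan -5.54 Frad 0.09 Fz 6.39 g 59.1 w 0.0181 t 12.85
```

The first click came at about 0.265 rad, as expected. Continuing to the second.

```bash
L='import h;h.lev()'
echo '[[[0,0,0],[-0.0001,0.003,0],0],[[0,0,0],[-0.0002,0.006,0],0],[[0,0,0],[-0.0002,0.006,0],0]]' | python3 jog.py >/dev/null; python3 -c "$L"
echo '[[[0,0,0],[-0.0003,0.003,0],0],[[0,0,0],[-0.0003,0.003,0],0]]' | python3 jog.py >/dev/null; python3 -c "$L"
echo '[[[0,0,0],[-0.0003,0.0024,0],0],[[0,0,0],[-0.0003,0.0024,0],0]]' | python3 jog.py >/dev/null; python3 -c "$L"
echo '[[[0,0,0],[-0.0003,0.0024,0],0],[[0,0,0],[-0.0003,0.0024,0],0]]' | python3 jog.py >/dev/null; python3 -c "$L"
echo '[[[0,0,0],[-0.0003,0.0024,0],0],[[0,0,0],[-0.0003,0.0024,0],0]]' | python3 jog.py >/dev/null; python3 -c "$L"
```

```text
lever 0.470 r 0.0839 Ftan -3.19 Frad -1.21 Fz 5.61 g 59.0 w 0.0182 t 13.22
lever 0.510 r 0.0838 Ftan -2.58 Frad -1.14 Fz 5.93 g 59.0 w 0.0181 t 13.47
lever 0.528 r 0.0839 Ftan -5.12 Frad -1.76 Fz 6.41 g 59.1 w 0.0180 t 13.72
lever 0.542 r 0.0839 Ftan -7.90 Frad -1.15 Fz 8.10 g 59.3 w 0.0182 t 13.97
lever 0.554 r 0.0840 Ftan -10.81 Frad -1.15 Fz 9.37 g 59.5 w 0.0185 t 14.22
```

The second click came at about 0.525 rad. Now the third, more carefully.

```bash
L='import h;h.lev()'
echo '[[[0,0,0],[-0.0006,0.0035,0],0],[[0,0,0],[-0.0006,0.0035,0],0]]' | python3 jog.py >/dev/null; python3 -c "$L"
echo '[[[0,0,0],[-0.0007,0.0035,0],0],[[0,0,0],[-0.0007,0.0035,0],0]]' | python3 jog.py >/dev/null; python3 -c "$L"
echo '[[[0,0,0],[-0.0008,0.0035,0],0],[[0,0,0],[-0.0008,0.0035,0],0]]' | python3 jog.py >/dev/null; python3 -c "$L"
echo '[[[0,0,0],[-0.0007,0.0025,0],0],[[0,0,0],[-0.0007,0.0025,0],0]]' | python3 jog.py >/dev/null; python3 -c "$L"
```

```text
lever 0.614 r 0.0840 Ftan -5.96 Frad -1.26 Fz 7.74 g 59.3 w 0.0186 t 14.47
lever 0.664 r 0.0840 Ftan -5.10 Frad -2.24 Fz 6.49 g 59.2 w 0.0183 t 14.72
lever 0.710 r 0.0840 Ftan -3.97 Frad -2.16 Fz 5.16 g 59.1 w 0.0178 t 14.97
lever 0.743 r 0.0840 Ftan -4.81 Frad -3.71 Fz 4.62 g 59.0 w 0.0182 t 15.22
```

```bash
L='import h;h.lev()'
echo '[[[0,0,0],[-0.0007,0.0022,0],0],[[0,0,0],[-0.0007,0.0022,0],0]]' | python3 jog.py >/dev/null; python3 -c "$L"
echo '[[[0,0,0],[-0.0006,0.0018,0],0],[[0,0,0],[-0.0006,0.0018,0],0]]' | python3 jog.py >/dev/null; python3 -c "$L"
```

```text
lever 0.772 r 0.0840 Ftan -3.74 Frad -3.74 Fz 5.63 g 59.0 w 0.0183 t 15.47
lever 0.789 r 0.0840 Ftan -5.30 Frad -2.96 Fz 5.28 g 59.1 w 0.0186 t 15.72
```

```bash
L='import h;h.lev()'
echo '[[[0,0,0],[-0.0006,0.0018,0],0],[[0,0,0],[-0.0006,0.0018,0],0]]' | python3 jog.py >/dev/null; python3 -c "$L"
echo '[[[0,0,0],[0,0,0],0],[[0,0,0],[0,0,0],0],[[0,0,0],[0,0,0],0],[[0,0,0],[0,0,0],0]]' | python3 jog.py >/dev/null; python3 -c "$L"
python3 - <<'E'
from h import *
import cv2
for n in('scene','top'): cv2.imwrite(f'pics/{n}6.png',cv2.cvtColor(bot.camera(n),cv2.COLOR_RGB2BGR))
im=cv2.imread('pics/scene6.png')
# yellow cap and orange pad centroids in the scene view, before / after
for f in('scene4','scene6'):
    im=cv2.imread(f'pics/{f}.png');h=cv2.cvtColor(im,cv2.COLOR_BGR2HSV);R=np.s_[135:200,300:350]
    for nm,lo,hi in(('yel',(23,150,120),(33,255,255)),('org',(5,180,150),(16,255,255))):
        m=cv2.inRange(h[R],lo,hi);y,x=np.nonzero(m);print(f,nm,len(x),x.mean()+300 if len(x) else 0,y.mean()+135 if len(y) else 0)
E
```

```text
lever 0.801 r 0.0841 Ftan -6.75 Frad -4.33 Fz 6.29 g 59.2 w 0.0179 t 15.97
lever 0.800 r 0.0841 Ftan -7.85 Frad -4.98 Fz 6.74 g 59.2 w 0.0184 t 16.48
scene4 yel 88 332.5681818181818 153.4090909090909
scene4 org 31 320.7096774193548 172.3548387096774
scene6 yel 95 332.2105263157895 153.30526315789473
scene6 org 42 325.8095238095238 172.4047619047619
```

The third click is felt: the force went from 3.7 to 7.9 N and the lever is steady at 0.80 rad. The pad has moved onto the tube, and the cap stayed in place.

```bash
python3 -c "
from workcell import bot
print(bot.job_done())"
```

```text
the job is handed in; nothing more can be done
None
```

The job is handed in: the yellow tube stands in the well with the orange pad moved onto it, and the gripper is holding the knob just past the third click (about 0.80 rad, 16.5 s); the hand-in returned no verdict, and the pad's force on the tube was not measured directly.

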